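# Slide a parts case down the sensor lane of a timing tester

## Robot

A 7-joint arm with a two-finger parallel gripper is mounted at the origin on the work surface. World frame = base frame: x ahead of the robot, y to its left, z up, the work surface at z = 0. Lengths are in m, angles in degrees, forces in N, time in s.
With the tool pointing down it reaches from about 0.425 to 1.025 m from the base axis. Payload 9.4 kg.
Tool frame: the origin (TCP) lies midway between the tips of the shut fingers; the grasp point (between the pads) lies 19 mm behind it; z points along the fingers, y is the direction in which the jaws open and shut (so a half turn about z gives the same grasp; the last joint's range is limited). The gripper opens to 85 mm and grips with 20 to 120 N. Pads are 22 mm wide; open, the fingers measure 114 mm over their backs; the gripper's body (76 mm by 85 mm) begins 54 mm behind the grasp point. The pads swing forward as they close: fully open they stand 13 mm farther back than shut.
Start: joints at [70.319, 34.337, -0.143, 91.639, 0.103, 54.024, -4.572], TCP at [0.191, -0.699, 0.209] pointing down, gripper open.
Joint ranges: [-147.43, 147.43], [-19.82, 112.94], [-74.19, 73.91], [6.32, 146.72], [-59.91, 239.91], [6.04, 106.73], [-150.56, 150.56]. Speed limits (degrees/s): [127.2, 127.2, 172.46, 172.46, 180, 180, 180].

## Interface

Orientations are given as [roll, pitch, yaw] about the fixed x, y, z axes, in that order (R = Rz(yaw) Ry(pitch) Rx(roll)).
In Python, from plant import * gives the robot as it stands. The module is installed in compiled form; this text tells all that it offers.
- The arm moves only by the shell command python3 -m pendant 'ROWS' [OPENING] [FORCE]. ROWS is JSON, a list of rows, each a list of 6 numbers: the shift along the tool's x, y, z each as a share of 0.025 m, from -1 to 1, then the turn, a rotation vector about the tool's x, y, z each as a share of 0.15 rad, from -1 to 1. In form: [[dx, dy, dz, ax, ay, az], ...]. A call has exactly 10 rows; each row shifts and turns the pose as measured when the row begins, along the tool's axes as they then stand; what a row does not reach is not made up. A row lasts 1/10 s, in which the tool goes at most 50 mm and 8.59 degrees, less where a joint would pass 70% of its speed; a pose out of reach is approached as far as the arm can. A call with a number of a shift or a turn outside -1 to 1 is refused whole. A call with a gripper value outside its range is refused whole. OPENING is the opening, from 0 (shut) to 1 (fully open), set as the call begins (- or left out, the last holds). The fingers move at their own pace and stop on an object; FORCE is the grip in N (left out, the last holds). Time passes only in rows, so rows that do not move let the fingers close, or fill a call up. It gives the time, the measured TCP pose, the force and the opening at its end, in the units of the state.
- get_state(): the state, without advancing time (a new reading comes with each control period).
- grab_frame(name): name is "scene" or "top"; returns the picture (384x512x3 uint8, red, green, blue); there is no depth.
- camera_model(name): a dict with "camera_matrix" (3x3 intrinsics, pixels), "k1" (the pictures are not rectified: a ray, as slopes to the right and down, at radius r is drawn at 1 + k1 r^2 times it, then the intrinsics apply), "extrinsics" (4x4, takes a point from world to camera coordinates). Camera axes: x right, y down, z forward; pixel columns grow to the right and rows downward; lengths in m; the calibration is good to about 2 mm. A picture is of the moment at which its call begins. camera_model takes no time and is no camera call.
- hand_in(): hands the job in, once; it reports no verdict.
The state is a dict: "time": time; "joint_pos": joint angles; "joint_vel": joint speeds; "joint_efforts": joint torques, N m; "tool_pos": TCP position; "orientation": TCP orientation; "contact_force": force on the tool from outside, world axes, zero at the start; "wrist_torque": the same for the moment, N m; "finger_gap": finger opening in m.
Only numpy, scipy, OpenCV 4.12 (cv2) and the standard library are available. Lean on these libraries where they do the work, as an engineer would, in place of code of your own. Each camera call takes 0.05 s, during which the arm holds its last target. There are 200 camera calls.

## Task

Push the flat oblong metal case across in front of the timing tester's lane until it is in line, then push it down the lane between the two guide rails until it sits square against the rubber stop pad at the far end. The rails are delicate sensors: neither the case nor the hand may touch either of them. Keep the case flat on the bench (never lift or tip it), leave the other things where they are, and finish with the hand clear.

Things in the scene. Friction and masses are not known exactly. Their poses are not given: they have to be found in the camera images.
- case: closed flat aluminium case, a block 76 x 54 x 36 mm (own x, y, z), 0.2 to 0.45 kg, loose; origin at the centre of its underside. It starts before the lane's mouth, 80 to 102 mm from it, about 63 mm left or right of the lane's line (the round tin is on the other side), long side within 0.2 rad of parallel to the lane. Slides with ordinary friction, a push of 1 to 5 N.
- tester: timing tester fixed to the bench: a lane 68 mm wide, 180 mm long between two rails, its floor level with the bench, closed at the far end by a grey head 130 mm wide, 100 long, 72 high. Origin: middle of the lane's open mouth, at bench height; x points down the lane to the head, y left of that, z up. Face of the rubber stop pad (60 mm wide, 36 high) at x = 180 mm.
- rail_left: left guide rail, aluminium bar 180 mm long, 10 mm wide, 12 mm high, fixed; same frame as the tester (origin at the lane's mouth, not on the bar): it spans x 0 to 180 mm, y 34 to 44 mm. Must not be touched.
- rail_right: right guide rail, the same bar at y -44 to -34 mm of the tester's frame. Must not be touched.
- lane_mouth (a point): the middle of the lane's open mouth, at bench height; axes as the tester's
- lane_home (a point): where the case's origin lies when it is against the stop pad in the middle of the lane: 142 mm down the lane from the mouth, at bench height; axes as the tester's
- tin: bystander: round steel tin with lid, 33 mm across, 31 mm high, loose, in front of the mouth on the opposite side of the lane's line from the case (about 63 mm off it); origin at the centre of its underside
- loupe: bystander: black eye loupe, 32 mm across, 34 mm high, loose, beside the lane; origin under its centre
- jar: bystander: small glass jar with white cap, 36 mm across, 45 mm high, loose, beside the lane; origin under its centre
- screwdriver: bystander: small screwdriver about 120 mm long, lying loose beside the lane
- tweezers: bystander: steel tweezers 115 mm long, 5 mm thick, lying loose
- holder: bystander: steel movement holder, a ring 48 mm across, 18 mm high, loose; origin under its centre

How it is judged (in metres and radians):
On the way, in this order (a step that is already met when the one before it is completed fails the run):
1. the case stands in line before the lane, short of the mouth, or with its leading end just inside (y of case in the frame of tester between -0.0075 and 0.0075 m and x of case in the frame of tester below 0 m), for 0.1 s.
2. the case is half way down the lane, between the rails (x of case in the frame of tester above 0.06 m and y of case in the frame of tester between -0.0075 and 0.0075 m), for 0.05 s.
At the end, for the whole second after the job is handed in: The case stands flat and still at the far end of the lane, within 5 mm of full contact with the stop pad, within 0.1 rad of square, its centre within 7.5 mm of the lane's middle line and touching neither rail (x of case in the frame of lane_home between -0.005 and 0.003 m and y of case in the frame of lane_home between -0.0075 and 0.0075 m and angle between the x axis of case and the x axis of tester, either way round below 0.1 rad and height (world z) of case below 0.003 m and angle between case's own z axis and vertical below 0.05 rad and linear speed of case below 0.01 m/s).
It fails at once if something touches the left rail (contact force between rail_left and anything else above 0.3 N).
It fails at once if something touches the right rail (contact force between rail_right and anything else above 0.3 N).
It fails at once if the case is lifted off the bench (6 mm) (height (world z) of case above 0.006 m).
It fails at once if the case is tipped (0.2 rad) (angle between case's own z axis and vertical above 0.2 rad).
It fails at once if another thing on the bench is moved by more than 15 mm (distance of any of tin, loupe, jar, screwdriver, tweezers, holder from where it was at the start of the episode above 0.015 m).
It also fails if it takes over 56 s, if anything falls off the work surface, if the arm or the gripper's body presses on something with over 40 N, if the wrist force passes 120 N, or if a joint passes its speed limit or range.

## Working session

There is one attempt and no reset: what is moved stays moved. The work goes in short steps, Python scripts to look and compute and a shell command to move; the robot and the scene stay as the last step left them, time stands still between calls to the robot, and variables do not carry over. Pictures are saved under pics/ and viewed, about 8 in all and at most 12, crops included, and the job is handed in when it is done.

```bash
mkdir -p pics; python3 - <<'E'
from plant import *
import cv2,json
s=get_state();print(s)
for n in("top","scene"):
    cv2.imwrite(f"pics/{n}0.png",cv2.resize(grab_frame(n)[:,:,::-1],(800,600),interpolation=cv2.INTER_CUBIC))
    m=camera_model(n);print(n,{k:(v.tolist() if hasattr(v,'tolist') else v) for k,v in m.items()})
E
```

```text
{'time': 0.0, 'joint_pos': array([70.31994728, 34.38594331, -0.14572638, 91.6802895 ,  0.1020475 ,
       54.02563729, -4.57253693]), 'joint_vel': array([ 0.04965214, -0.05223395, -0.03974789,  0.10831983, -0.00950631,
        0.17831084,  0.01627023]), 'joint_efforts': array([ 8.78821866e-04, -7.76466680e+01,  1.56504538e+00, -2.58006513e+01,
        1.23715590e-02,  9.25554894e-03, -4.43309474e-06]), 'tool_pos': array([ 0.19098054, -0.69886068,  0.20770301]), 'orientation': array([-1.79908566e+02,  7.50091943e-03,  1.52878600e+01]), 'contact_force': array([-0.53943562,  1.14636683,  0.52834056]), 'wrist_torque': array([ 0.01688495, -0.09250964, -0.07722272]), 'finger_gap': 0.08512737405748026}
top {'camera_matrix': [[470.41743615011757, 0.0, 256.37003143757164], [0.0, 470.41743615011757, 192.08135502319908], [0.0, 0.0, 1.0]], 'k1': 0.060505271168750895, 'extrinsics': [[0.023602529561662016, -0.9996342358704075, -0.013202843408791663, 0.10366199507258529], [-0.9976875908209117, -0.02271048116374432, -0.06406016833630793, 0.5478953106975795], [0.06373689449805159, 0.01468429504938583, -0.9978586972906768, 0.9688701369607138], [0.0, 0.0, 0.0, 1.0]]}
scene {'camera_matrix': [[394.32262127014144, 0.0, 263.68838291400914], [0.0, 394.32262127014144, 196.09525501247094], [0.0, 0.0, 1.0]], 'k1': -0.026794498291941554, 'extrinsics': [[-0.03272615207536386, 0.9991817184813249, -0.02376746564206204, -0.08415232265502723], [0.6136560072245708, 0.0013175431364404703, -0.789572396222969, -0.3086347562109065], [-0.7888949890622564, -0.04042471438105735, -0.6131969819720839, 1.3567563068218094], [0.0, 0.0, 0.0, 1.0]]}
```

View pics/top0.png

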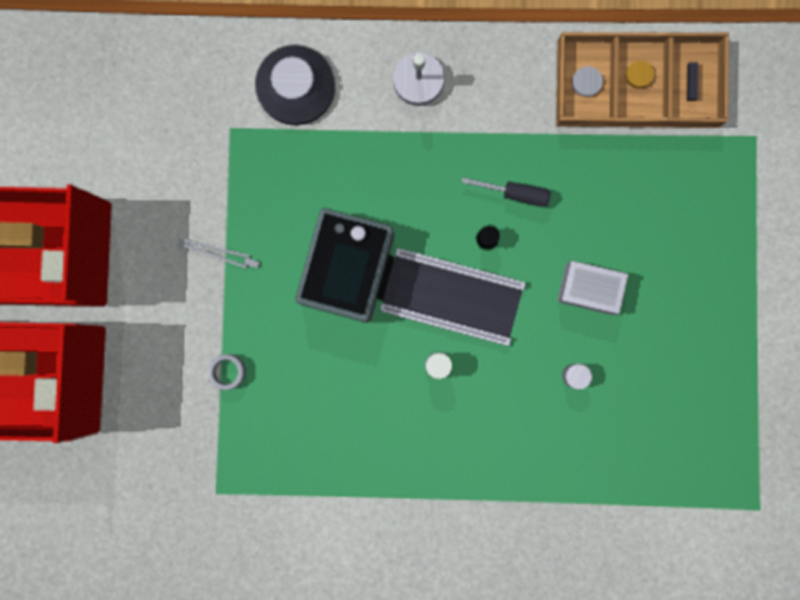

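View pics/scene0.png

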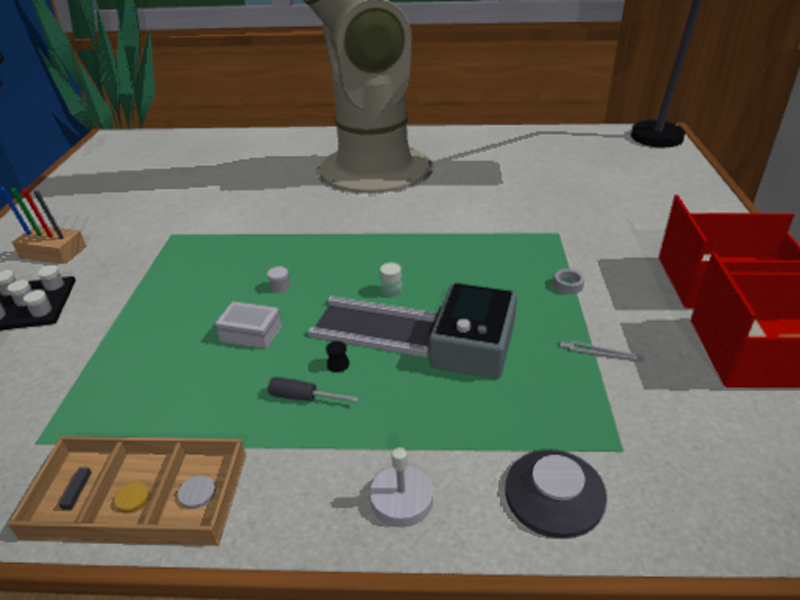

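The top view shows the lane running to image left, with its mouth at about (515,315). The case is at (594,288), the tin at (579,377), the loupe at (487,237) and the jar at (439,366). I'll zoom in next.

```bash
cat > h.py <<'E'
from plant import *
import cv2,numpy as np
def world(n,uv,z):
    m=camera_model(n);K=np.array(m["camera_matrix"]);E=np.array(m["extrinsics"]);out=[]
    for u,v in np.atleast_2d(uv):
        d=np.array([(u-K[0,2])/K[0,0],(v-K[1,2])/K[1,1]]);s=d.copy()
        for _ in range(30): s=d/(1+m["k1"]*(s@s))
        r=E[:3,:3].T@np.r_[s,1];c=-E[:3,:3].T@E[:3,3]
        out.append((c+r*(z-c[2])/r[2])[:2])
    return np.array(out)
def project(n,P):
    m=camera_model(n);K=np.array(m["camera_matrix"]);E=np.array(m["extrinsics"])
    c=np.atleast_2d(P)@E[:3,:3].T+E[:3,3];s=c[:,:2]/c[:,2:];s=s*(1+m["k1"]*(s**2).sum(1,keepdims=True))
    return s*K[0,0]+K[:2,2]
def crop(n,box,f,name,img=None):
    x0,y0,x1,y1=box;im=grab_frame(n)[:,:,::-1] if img is None else img
    im=cv2.resize(im[y0:y1,x0:x1],None,fx=f,fy=f,interpolation=cv2.INTER_CUBIC)
    cv2.imwrite("pics/"+name,im)
E
python3 - <<'E'
from h import *
crop("top",(235,145,411,257),4.5,"c1.png")
E
```

```text
(no output)
```

View pics/c1.png

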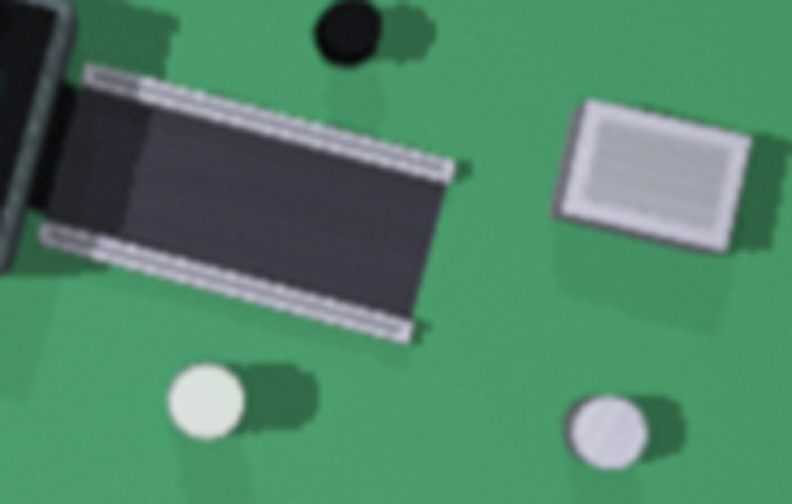

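Rail ends at the mouth are at crop (457,160)/(450,184) and (414,320)/(408,344). The case's top corners are (586,99), (752,136), (727,250) and (561,215), and the tin top is at (608,432). I'll fit these.

```bash
cat > fit.py <<'E'
from h import *
from scipy.optimize import least_squares
def px(p,f=4.5,o=(235,145)): return (np.array(p,float)+.5)/f-.5+np.array(o)
def T(p,a): x,y,t=p;a=np.atleast_2d(a);c,s=np.cos(t),np.sin(t);return np.c_[x+c*a[:,0]-s*a[:,1],y+s*a[:,0]+c*a[:,1]]
def inv(p,w): w=np.atleast_2d(w)-p[:2];c,s=np.cos(p[2]),np.sin(p[2]);return np.c_[c*w[:,0]+s*w[:,1],-s*w[:,0]+c*w[:,1]]
def fit(local,uv,z,x0,n="top"):
    W=world(n,uv,z);r=least_squares(lambda p:(T(p,local)-W).ravel(),x0);return r.x,np.abs(r.fun).max()
CL=np.array([[.038,-.027],[-.038,-.027],[-.038,.027],[.038,.027]])
E
python3 - <<'E'
from fit import *
L=[[0,-.044],[0,-.034],[0,.034],[0,.044]]
tp,e=fit(L,px([[457,160],[450,184],[414,320],[408,344]]),.012,[.5,0,1.5]);print("tester mouth only",tp,np.degrees(tp[2]),e)
L2=L+[[.18,-.044]];tp,e=fit(L2,px([[457,160],[450,184],[414,320],[408,344],[88,63]]),.012,[.5,0,1.5]);print("tester",tp,np.degrees(tp[2]),e)
print("far lower outer in tester",inv(tp,world("top",px([[40,243],[88,63]]),.012)))
W=world("top",px([[40,243],[408,344],[92,63],[457,160]]),.012);print("rail lens/angles",[ (np.linalg.norm(a-b),np.degrees(np.arctan2(*(a-b)[::-1]))) for a,b in((W[0],W[1]),(W[2],W[3]))])
cp,e=fit(CL,px([[586,99],[752,136],[727,250],[561,215]]),.036,[.55,-.2,1.5]);print("case",cp,np.degrees(cp[2]),e,"in tester",inv(tp,cp[:2]),np.degrees(cp[2]-tp[2]))
for n,p,z in(("tin",(608,432),.031),("loupe",(349,33),.034),("jar",(207,401),.045)):
    w=world("top",px([p]),z);print(n,w,inv(tp,w))
np.save("tester.npy",tp)
E
```

```text
tester mouth only [ 0.53142455 -0.04012389  1.32638872] 75.99647569122979 0.0010391687609350164
tester [ 0.53128428 -0.04036733  1.3277374 ] 76.07374937694202 0.00113529247280858
far lower outer in tester [[ 0.17823714  0.04415826]
 [ 0.17891982 -0.04368978]]
rail lens/angles [(np.float64(0.1779909646712475), np.float64(75.97607373376597)), (np.float64(0.17702308957988538), np.float64(76.24974649134829))]
case [ 0.56764531 -0.13747993  1.37288422] 78.66047137921657 0.0004804288257703737 in tester [[-0.08550699 -0.05866461]] 2.5867220022745614
tin [[ 0.45048888 -0.11771113]] [[-0.09451563  0.05980599]]
loupe [[0.63021057 0.0025742 ]] [[ 0.06548818 -0.08568362]]
jar [[0.46018922 0.06481094]] [[0.08497605 0.09431886]]
```

```bash
cat > go.py <<'E'
# go.py x y z yaw_rel_lane_deg : tool-frame displacement to a tester-frame target
from fit import *;import sys
from scipy.spatial.transform import Rotation as R
tp=np.load("tester.npy");x,y,z,yaw=map(float,sys.argv[1:5]);s=get_state()
w=np.r_[T(tp,[x,y])[0],z];Rn=R.from_euler("xyz",s["orientation"],degrees=True);Rt=R.from_euler("xyz",[180,0,np.degrees(tp[2])+yaw],degrees=True)
d=w-s["tool_pos"];np.set_printoptions(precision=2,suppress=True)
print("t",s["time"],"tester pos mm",inv(tp,s["tool_pos"][:2])*1000,"z",s["tool_pos"][2]*1000,"F",s["contact_force"],"gap",s["finger_gap"]*1000)
print("rot shares",(Rn.inv()*Rt).as_rotvec()/.15,"shift shares now",Rn.inv().apply(d)/.025,"after turn",Rt.inv().apply(d)/.025)
E
python3 go.py -.0855 -.125 .2 -90
```

```text
t 0.15 tester pos mm [[-721.17  171.78]] z 207.9114844425032 F [-0.61  0.58  0.33] gap 85.24255858788506
rot shares [-0.01  0.    3.4 ] shift shares now [ 22.77 -16.4    0.33] after turn [ 11.87 -25.43   0.32]
```

```bash
python3 -m pendant '[[0,0,0,0,0,0.85],[0,0,0,0,0,0.85],[0,0,0,0,0,0.85],[0,0,0,0,0,0.85],[0.4,-0.9,0,0,0,0],[0.4,-0.9,0,0,0,0],[0.4,-0.9,0,0,0,0],[0.4,-0.9,0,0,0,0],[0.4,-0.9,0,0,0,0],[0.4,-0.9,0,0,0,0]]' 0.45; python3 -m pendant '[[0.45,-1,0,0,0,0],[0.45,-1,0,0,0,0],[0.45,-1,0,0,0,0],[0.45,-1,0,0,0,0],[0.45,-1,0,0,0,0],[0.45,-1,0,0,0,0],[0.45,-1,0,0,0,0],[0.45,-1,0,0,0,0],[0.45,-1,0,0,0,0],[0.45,-1,0,0,0,0]]'; python3 go.py -.0855 -.125 .15 -90
```

```text
time: 1.15
tool_pos: [0.2825, -0.5816, 0.204]
orientation: [-179.8, 0.3, -15.6]
contact_force: [-0.1, -0.2, -0.6]
finger_gap: 0.0385
time: 2.15
tool_pos: [0.4634, -0.3609, 0.2028]
orientation: [-179.7, 0.5, -15.6]
contact_force: [-0.2, -0.4, 0.1]
finger_gap: 0.0385
t 2.15 tester pos mm [[-327.42  -11.2 ]] z 202.82146320429626 F [-0.24 -0.37  0.15] gap 38.50448124865984
rot shares [-0.04  0.06 -0.2 ] shift shares now [ 4.28 -9.8   2.13] after turn [ 4.55 -9.68  2.11]
```

```bash
python3 -m pendant '[[0.45,-1,0,-0.04,0.06,-0.2],[0.45,-1,0,0,0,0],[0.45,-1,0,0,0,0],[0.45,-1,0.2,0,0,0],[0.45,-1,0.2,0,0,0],[0.45,-1,0.2,0,0,0],[0.45,-1,0.2,0,0,0],[0.45,-1,0.2,0,0,0],[0.45,-1,0.2,0,0,0],[0.45,-0.7,0.2,0,0,0]]'; python3 go.py -.0855 -.125 .012 -90
```

```text
time: 3.15
tool_pos: [0.6374, -0.1414, 0.1657]
orientation: [-180.0, 0.0, -13.7]
contact_force: [-0.4, 0.2, 0.1]
finger_gap: 0.0383
t 3.15 tester pos mm [[ -72.54 -127.35]] z 165.69377279354097 F [-0.38  0.17  0.12] gap 38.31155583308859
rot shares [-0.    0.01  0.02] shift shares now [-0.09  0.52  6.15] after turn [-0.09  0.52  6.15]
```

```bash
python3 -m pendant '[[0,0.25,0.5,0,0,0],[0,0.25,0.8,0,0,0],[0,0,0.9,0,0,0],[0,0,0.9,0,0,0],[0,0,0.9,0,0,0],[0,0,0.8,0,0,0],[0,0,0.6,0,0,0],[0,0,0.4,0,0,0],[0,0,0.2,0,0,0],[0,0,0,0,0,0]]'; python3 go.py -.0855 -.100 .012 -90; python3 - <<'E'
from h import *
crop("top",(235,145,411,257),4.5,"c2.png")
E
```

```text
time: 4.15
tool_pos: [0.6344, -0.158, 0.0063]
orientation: [179.8, 0.1, -13.8]
contact_force: [-0.9, -0.6, -0.2]
finger_gap: 0.0384
t 4.15 tester pos mm [[ -89.35 -128.41]] z 6.277828582883616 F [-0.89 -0.55 -0.23] gap 38.420431817295245
rot shares [0.02 0.01 0.02] shift shares now [-1.14 -0.16 -0.23] after turn [-1.14 -0.15 -0.23]
```

View pics/c2.png

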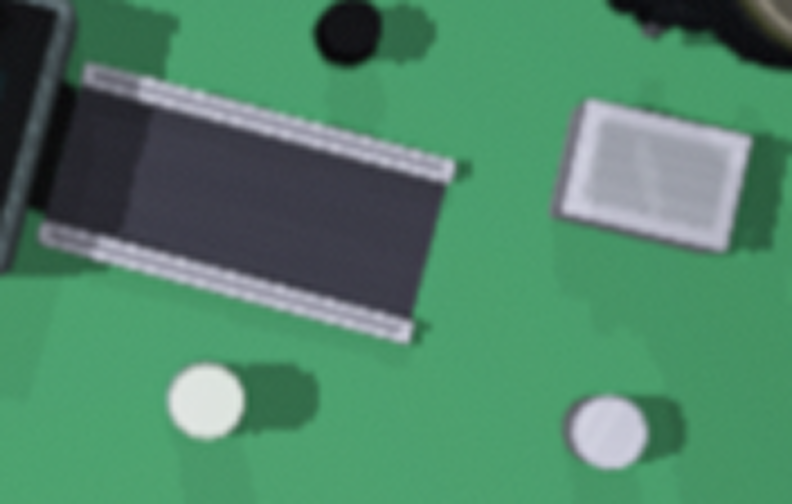

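```bash
python3 -m pendant '[[-0.3,-0.1,-0.1,0,0,0],[-0.3,-0.05,-0.1,0,0,0],[-0.3,0,0,0,0,0],[-0.25,0,0,0,0,0],[-0.25,0,0,0,0,0],[-0.25,0,0,0,0,0],[-0.25,0,0,0,0,0],[-0.25,0,0,0,0,0],[-0.25,0,0,0,0,0],[0,0,0,0,0,0]]'; python3 go.py -.0855 -.038 .012 -90; python3 - <<'E'
from h import *
crop("top",(235,145,411,257),4.5,"c3.png")
E
```

```text
time: 5.2
tool_pos: [0.573, -0.1384, 0.0155]
orientation: [179.9, -0.1, -13.7]
contact_force: [-0.3, -0.3, 0.9]
finger_gap: 0.0381
t 5.2 tester pos mm [[-85.09 -64.1 ]] z 15.472734197740909 F [-0.29 -0.26  0.91] gap 38.13353596095739
rot shares [ 0.02 -0.02  0.02] shift shares now [-1.04  0.01  0.14] after turn [-1.04  0.02  0.14]
```

View pics/c3.png

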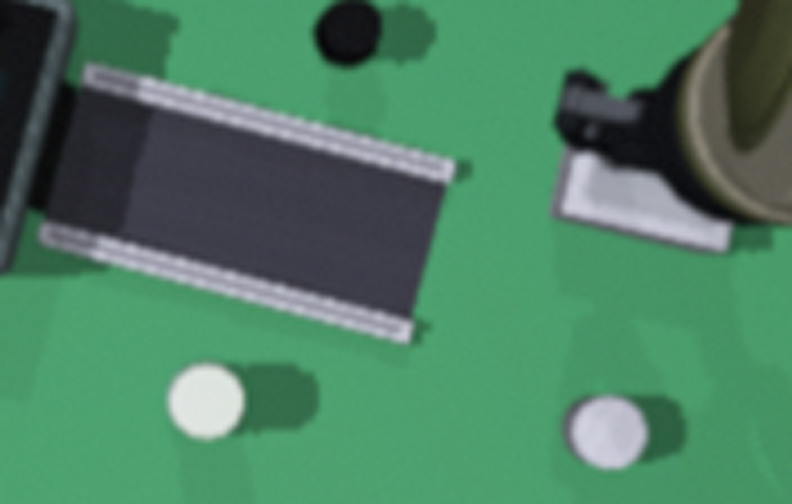

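The case looks unmoved (lower corners still at (558,215) and (727,250)), yet the hand reads as being over it. I'll check from the side before moving on.

```bash
python3 - <<'E'
from h import *
crop("scene",(100,90,280,250),3.75,"s3.png")
s=get_state()
print((project("top",s["tool_pos"])-[235,145])*4.5,(project("scene",s["tool_pos"])-[100,90])*3.75)
E
```

```text
[[645.92596805 162.81161827]] [[217.33191806 449.09452292]]
```

View pics/s3.png

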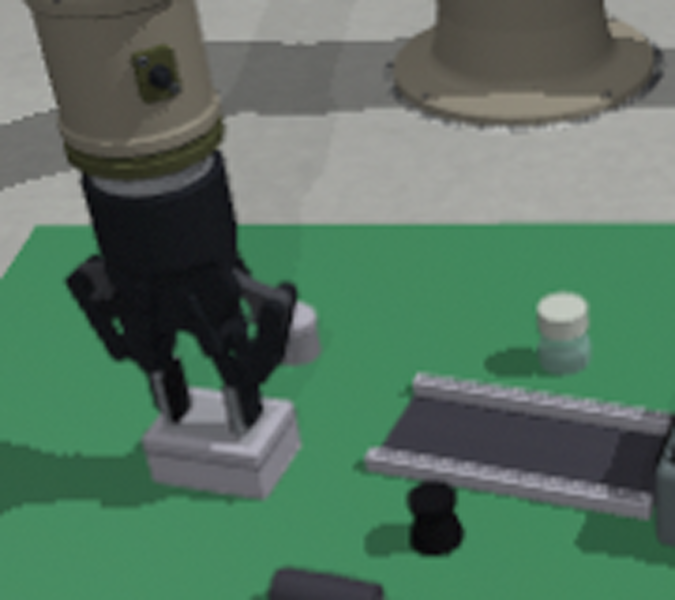

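The scene view shows the fingertips (175,415) and (240,435) just above or on the case's top face. They are about 20 mm higher than the TCP reading suggests, so they slid over the case without moving it. I'll lift, back off, and feel for the bench to calibrate z.

```bash
python3 -m pendant '[[0,0,-0.8,0,0,0],[0.2,0,-0.2,0,0,0],[0.6,0,0,0,0,0],[0.6,0,0,0,0,0],[0.6,0,0,0,0,0],[0.6,0,0,0,0,0],[0.1,0,0,0,0,0],[0,0,0.8,0,0,0],[0,0,0.4,0,0,0],[0,0,0,0,0,0]]'; python3 go.py -.0855 -.128 -.005 -90; 
```

```text
time: 6.3
tool_pos: [0.6458, -0.1558, 0.0093]
orientation: [179.9, -0.4, -13.7]
contact_force: [-0.2, 0.8, 0.1]
finger_gap: 0.0384
t 6.3 tester pos mm [[ -84.51 -138.91]] z 9.28761575335868 F [-0.19  0.83  0.1 ] gap 38.39554739516648
rot shares [ 0.02 -0.05  0.03] shift shares now [-0.44  0.04  0.57] after turn [-0.44  0.04  0.57]
```

```bash
python3 -m pendant '[[0,0,0.12,0,0,0],[0,0,0.12,0,0,0],[0,0,0.12,0,0,0],[0,0,0.12,0,0,0],[0,0,0,0,0,0],[0,0,0,0,0,0],[0,0,0,0,0,0],[0,0,0,0,0,0],[0,0,0,0,0,0],[0,0,0,0,0,0]]'; python3 - <<'E'
from h import *
crop("scene",(100,90,280,250),3.75,"s4.png")
s=get_state()
print(s["contact_force"],(project("scene",s["tool_pos"])-[100,90])*3.75)
E
```

```text
time: 7.3
tool_pos: [0.6459, -0.156, -0.0018]
orientation: [179.9, -0.5, -13.7]
contact_force: [1.3, -0.3, 0.1]
finger_gap: 0.0385
[ 0.80844015  0.16263752 -0.61069106] [[163.28068692 551.28106362]]
```

View pics/s4.png

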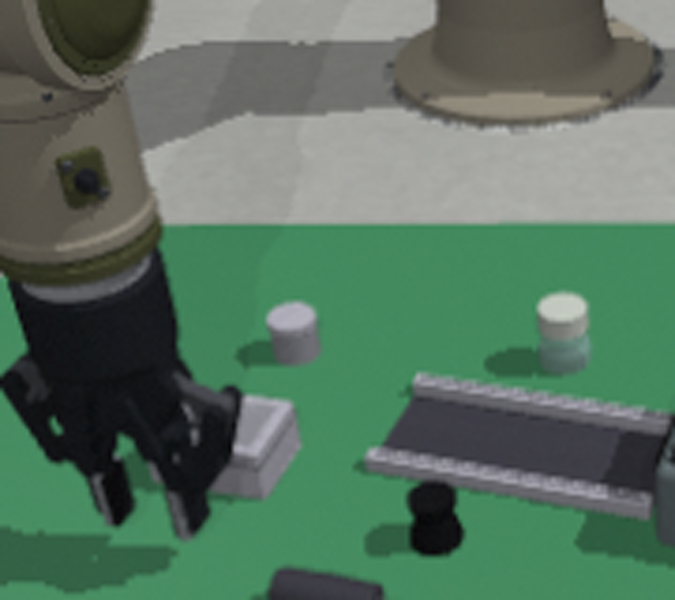

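```bash
python3 -c "
from h import *
p=get_state()['tool_pos'];a=project('scene',p)
for d in np.eye(3)*.01: print(((project('scene',p+d)-a)*3.75).round(1))"
python3 -m pendant '[[0,0,0.1,0,0,0],[0,0,0.1,0,0,0],[0,0,0.1,0,0,0],[0,0,0,0,0,0],[0,0,0,0,0,0],[0,0,0,0,0,0],[0,0,0,0,0,0],[0,0,0,0,0,0],[0,0,0,0,0,0],[0,0,0,0,0,0]]'
```

```text
[[-4.7 12.1]]
[[17.   0.1]]
[[ -3.7 -12.6]]
time: 8.35
tool_pos: [0.6459, -0.156, -0.01]
orientation: [179.9, -0.5, -13.7]
contact_force: [0.3, 0.1, -0.1]
finger_gap: 0.0384
```

```bash
python3 -m pendant '[[-0.3,0,0,0,0.05,0],[-0.3,0,0,0,-0.1,0],[-0.3,0,0,0,0,0],[-0.3,0,0,0,0,0],[-0.2,0,0,0,0,0],[-0.2,0,0,0,0,0],[-0.2,0,0,0,0,0],[-0.2,0,0,0,0,0],[-0.2,0,0,0,0,0],[-0.2,0,0,0,0,0]]';python3 go.py -.0855 -.038 -.01 -90; python3 -m pendant '[[-0.2,0,0,0,0,0],[-0.2,0,0,0,0,0],[-0.2,0,0,0,0,0],[-0.2,0,0,0,0,0],[0,0,0,0,0,0],[0,0,0,0,0,0],[0,0,0,0,0,0],[0,0,0,0,0,0],[0,0,0,0,0,0],[0,0,0,0,0,0]]';python3 go.py -.0855 -.038 -.01 -90; python3 - <<'E'
from h import *
crop("top",(235,145,411,257),4.5,"c5.png")
E
```

```text
time: 9.35
tool_pos: [0.584, -0.1408, -0.0098]
orientation: [179.9, -0.2, -13.7]
contact_force: [1.6, 0.3, -0.9]
finger_gap: 0.0383
t 9.35 tester pos mm [[-84.84 -75.36]] z -9.7775423719721 F [ 1.65  0.25 -0.94] gap 38.28519708525164
rot shares [ 0.02 -0.02  0.03] shift shares now [-1.49  0.02  0.  ] after turn [-1.49  0.03  0.01]
time: 10.35
tool_pos: [0.562, -0.1355, -0.0098]
orientation: [179.9, -0.1, -13.7]
contact_force: [1.6, -0.4, 0.4]
finger_gap: 0.0384
t 10.35 tester pos mm [[-84.95 -52.75]] z -9.799262958292012 F [ 1.62 -0.41  0.41] gap 38.371221784094416
rot shares [ 0.02 -0.01  0.02] shift shares now [-0.59  0.02  0.01] after turn [-0.59  0.02  0.01]
```

View pics/c5.png

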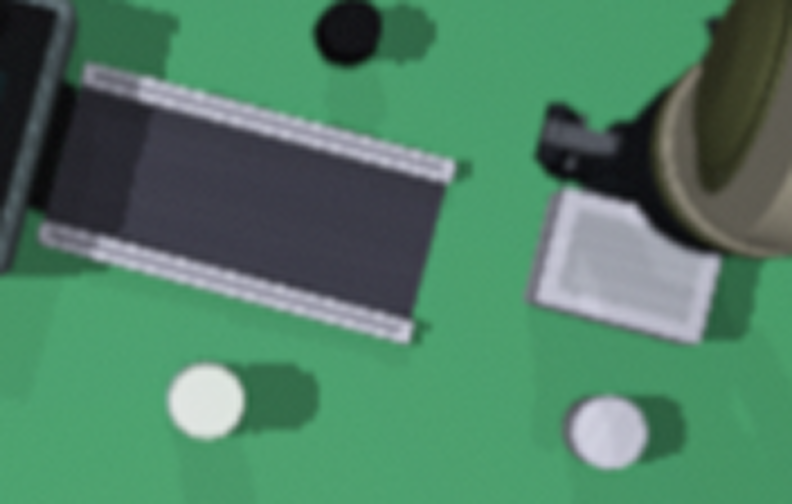

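```bash
python3 - <<'E'
from fit import *
tp=np.load("tester.npy")
cp,e=fit(CL[[0,2,3]],px([[563,190],[699,341],[537,300]]),.036,[.55,-.2,1.5]);print(e,inv(tp,cp[:2]),np.degrees(cp[2]-tp[2]))
E
```

```text
0.0014568953028373244 [[-0.08479076 -0.01630448]] 1.4599099089354384
```

```bash
python3 -m pendant '[[-0.15,0,0,0,0,0],[-0.15,0,0,0,0,0],[-0.15,0,0,0,0,0],[-0.1,0,0,0,0,0],[-0.05,0,0,0,0,0],[0,0,0,0,0,0],[0,0,0,0,0,0],[0,0,0,0,0,0],[0,0,0,0,0,0],[0,0,0,0,0,0]]';python3 go.py -.0855 -.0365 -.01 -90; python3 -m pendant '[[0,0,0,0,0,0],[0.4,0,0,0,0,0],[0.8,0,0,0,0,0],[0.8,0,-0.5,0,0,0],[0.8,0,-0.8,0,0,0],[0.5,0,-1,0,0,0],[0,0,-1,0,0,0],[0,0,-0.5,0,0,0],[0,0,0,0,0,0],[0,0,0,0,0,0]]' 0.25
cat > det.py <<'E'
from fit import *
tp=np.load("tester.npy")
def detect(x0,box=(300,140,415,262),save=None):
    im=grab_frame("top");hsv=cv2.cvtColor(im,cv2.COLOR_RGB2HSV)
    m=((hsv[...,1]<60)&(hsv[...,2]>115)).astype(np.uint8)
    if save: cv2.imwrite("pics/"+save,cv2.resize(im[140:262,230:415,::-1],None,fx=4.3,fy=4.3,interpolation=cv2.INTER_CUBIC))
    k=np.zeros_like(m);k[box[1]:box[3],box[0]:box[2]]=1;m*=k
    n,l,st,c=cv2.connectedComponentsWithStats(m)
    q=project("top",np.r_[x0,.036])[0]
    i=1+np.argmin([np.hypot(*(c[j]-q))+(1e4 if st[j,4]<400 else 0) for j in range(1,n)])
    cs,_=cv2.findContours((l==i).astype(np.uint8),cv2.RETR_EXTERNAL,cv2.CHAIN_APPROX_NONE)
    W=world("top",np.vstack(cs)[:,0].astype(float),.036).astype(np.float32)*1000
    r=cv2.minAreaRect(W);print("size",r[1],"area px",st[i,4])
    a=r[2]-np.degrees(tp[2]);a=(a+45)%90-45
    print("case tester mm",inv(tp,np.array(r[0])/1000)*1000,"ang",a)
E
python3 - <<'E'
from det import *
detect(T(tp,[-.085,0])[0],save="c6.png")
E
python3 go.py -.175 0 .05 0
```

```text
time: 11.4
tool_pos: [0.5474, -0.1319, -0.0097]
orientation: [179.9, -0.2, -13.7]
contact_force: [0.9, -0.2, -1.2]
finger_gap: 0.0381
t 11.4 tester pos mm [[-84.94 -37.72]] z -9.686400474418537 F [ 0.92 -0.16 -1.17] gap 38.06244086081006
rot shares [ 0.01 -0.03  0.02] shift shares now [-0.05  0.02  0.01] after turn [-0.05  0.02  0.01]
time: 12.4
tool_pos: [0.6303, -0.152, 0.0869]
orientation: [179.8, 0.3, -13.7]
contact_force: [-0.6, -0.1, -0.8]
finger_gap: 0.0212
size (81.58355712890625, 56.03886413574219) area px 1105
case tester mm [[-82.573236    -0.45657625]] ang 0.35224549610485667
t 12.45 tester pos mm [[ -84.61 -122.82]] z 86.70426850596924 F [ 0.4  -0.23  1.2 ] gap 21.29927129546849
rot shares [ -0.01   0.04 -10.44] shift shares now [-4.92  3.59  1.5 ] after turn [-3.62 -4.91  1.47]
```

View pics/c6.png

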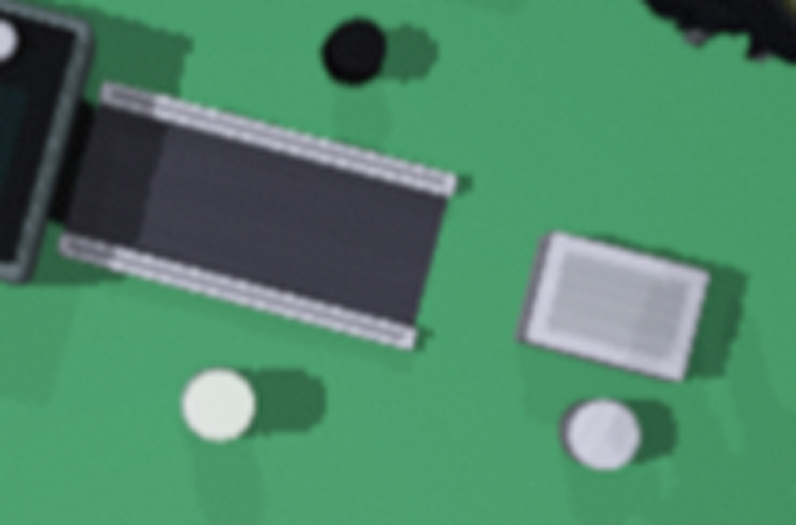

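The case is in line, with corners at (554,232), (708,270), (682,380) and (525,342). The tin hasn't moved. Now I'll take the hand round behind it.

```bash
python3 -m pendant '[[0,1,0,0,0,0],[-0.4,1,0,0,0,0],[-1,0.8,0,0,0,0],[-1,0.8,0,0,0,0],[-1,0.2,0,0,0,0],[-1,0,0,0,0,0],[-0.5,0,0,0,0,0],[0,0,0,0,0,-0.9],[0,0,0,0,0,-0.9],[0,0,0,0,0,-0.9]]';python3 -m pendant '[[0,0,0,0,0,-1],[0,0,0,0,0,-1],[0,0,0,0,0,-1],[0,0,0,0,0,-1],[0,0,0,0,0,-1],[0,0,0,0,0,-1],[0,0,0,0,0,-0.7],[0,0,0,0,0,0],[0,0,0,0,0,0],[0,0,0,0,0,0]]';python3 go.py -.175 0 -.004 0; python3 - <<'E'
from fit import *
tp=np.load("tester.npy")
cp,e=fit(CL,px([[554,232],[708,270],[682,380],[525,342]],4.3,(230,140)),.036,[.55,-.2,1.5]);print(e,inv(tp,cp[:2]),np.degrees(cp[2]-tp[2]))
L=[[0,-.044],[0,.044],[.18,-.044],[.18,.044]]
print(inv(tp,world("top",px([[457,176],[413,350],[106,82],[60,249]],4.3,(230,140)),.012)))
E
```

```text
time: 13.45
tool_pos: [0.4739, -0.2139, 0.076]
orientation: [-179.4, 1.4, 10.3]
contact_force: [0.8, -0.1, 0.1]
finger_gap: 0.0213
time: 14.45
tool_pos: [0.4659, -0.2103, 0.0664]
orientation: [-177.4, 0.1, 68.0]
contact_force: [-0.7, 0.5, 0.3]
finger_gap: 0.0213
t 14.45 tester pos mm [[-180.72   22.58]] z 66.40921625114689 F [-0.72  0.52  0.27] gap 21.308071722325664
rot shares [-0.3  -0.01 -0.94] shift shares now [0.36 0.99 2.77] after turn [0.23 0.9  2.82]
0.0010810338538640996 [[-0.08501879 -0.00066904]] 1.0869756370659616
[[ 0.00042277 -0.04380149]
 [-0.00050515  0.04416028]
 [ 0.17867134 -0.04359152]
 [ 0.17870477  0.04190301]]
```

```bash
python3 -m pendant '[[0,0.3,0,-0.3,0,-0.9],[0,0.3,0,0,0,0],[0,0.3,0,0,0,0],[0,0,0.4,0,0,0],[0,0,0.6,0,0,0],[0,0,0.6,0,0,0],[0,0,0.6,0,0,0],[0,0,0.3,0,0,0],[0,0,0,0,0,0],[0,0,0,0,0,0]]';python3 go.py -.175 -.001 -.002 0; python3 - <<'E'
from h import *
crop("scene",(60,90,260,250),3.75,"s7.png")
s=get_state();print((project("scene",s["tool_pos"])-[60,90])*3.75)
E
```

```text
time: 15.45
tool_pos: [0.4901, -0.2164, -0.0018]
orientation: [-179.8, -0.1, 74.6]
contact_force: [0.3, -0.2, 0.7]
finger_gap: 0.0213
t 15.45 tester pos mm [[-180.8    -2.37]] z -1.7721604983524029 F [ 0.28 -0.16  0.7 ] gap 21.25996481734538
rot shares [-0.02 -0.01 -0.17] shift shares now [ 0.23 -0.06  0.01] after turn [ 0.23 -0.05  0.01]
[[287.65898275 387.55237102]]
```

View pics/s7.png

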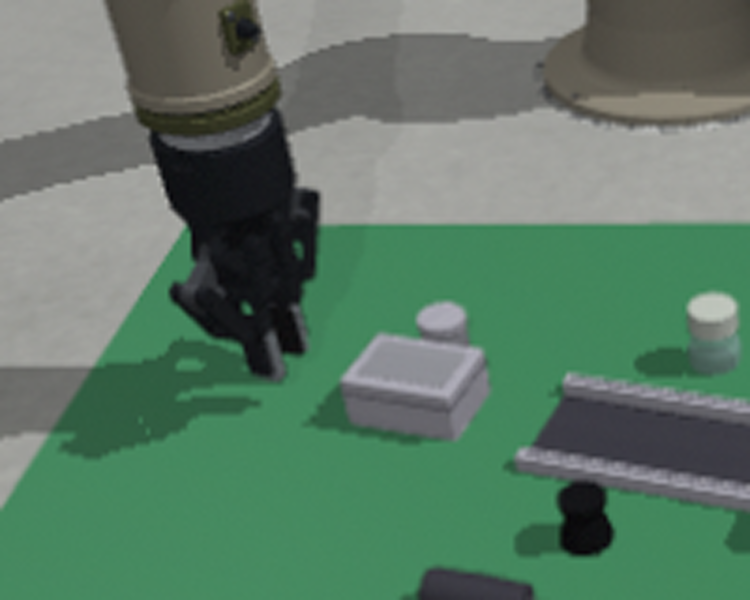

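```bash
python3 -m pendant '[[0.2,-0.06,0.12,0,0,-0.17],[0.4,0,0,0,0,0],[0.4,0,0,0,0,0],[0.4,0,0,0,0,0],[0.2,0,0,0,0,0],[0.2,0,0,0,0,0],[0.25,0,0,0,0,0],[0.25,0,0,0,0,0],[0.25,0,0,0,0,0],[0.25,0,0,0,0,0]]';python3 go.py -.09 -.0005 -.005 0; python3 -m pendant '[[0.2,0,0,0,0,0],[0.2,0,0,0,0,0],[0.1,0,0,0,0,0],[0,0,0,0,0,0],[0,0,0,0,0,0],[0,0,0,0,0,0],[0,0,0,0,0,0],[0,0,0,0,0,0],[0,0,0,0,0,0],[0,0,0,0,0,0]]';python3 go.py -.0 -.0005 -.005 0;python3 - <<'E'
from det import *
detect(T(tp,[-.06,0])[0],box=(325,140,415,262),save="c8.png")
E
```

```text
time: 16.5
tool_pos: [0.5073, -0.1436, -0.0028]
orientation: [-179.9, 0.0, 76.1]
contact_force: [-1.2, -2.2, -0.4]
finger_gap: 0.0214
t 16.5 tester pos mm [[-106.02   -1.53]] z -2.833718139879364 F [-1.17 -2.24 -0.44] gap 21.437335741799806
rot shares [-0.01  0.   -0.  ] shift shares now [ 0.64 -0.04  0.09] after turn [ 0.64 -0.04  0.09]
time: 17.5
tool_pos: [0.5108, -0.1297, -0.0028]
orientation: [-180.0, -0.0, 76.1]
contact_force: [-0.5, 0.3, 0.1]
finger_gap: 0.0215
t 17.5 tester pos mm [[-91.62  -1.59]] z -2.8201978251054802 F [-0.54  0.26  0.08] gap 21.481033722155143
rot shares [-0.01 -0.   -0.  ] shift shares now [ 3.66 -0.04  0.09] after turn [ 3.66 -0.04  0.09]
size (80.06906127929688, 56.071189880371094) area px 1068
case tester mm [[-40.50248452  -0.2124214 ]] ang 0.45966737110485667
```

View pics/c8.png

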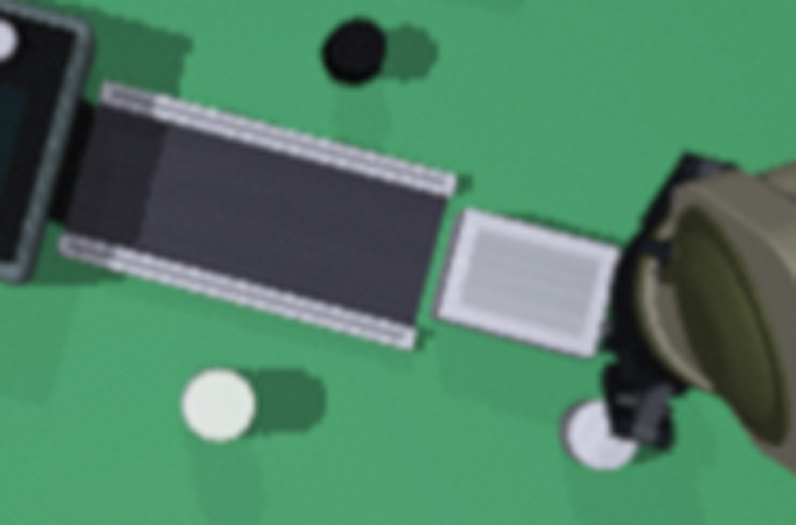

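The case is squarely at the mouth, the hand is behind it and the tin is still at (602,434). I'll carry on down the lane.

```bash
python3 -m pendant '[[0.2,0,0,0,0,0],[0.25,0,0,0,0,0],[0.25,0,0,0,0,0],[0.25,0,0,0,0,0],[0.25,0,0,0,0,0],[0.25,0,0,0,0,0],[0.25,0,0,0,0,0],[0.2,0,0,0,0,0],[0.15,0,0,0,0,0],[0,0,0,0,0,0]]';python3 go.py -.0 -.0005 -.003 0;python3 - <<'E'
from det import *
detect(T(tp,[.01,0])[0],box=(260,140,415,262),save="c9.png")
E
```

```text
time: 18.55
tool_pos: [0.5241, -0.0754, -0.0028]
orientation: [-179.9, 0.0, 76.1]
contact_force: [-0.7, -0.9, 0.4]
finger_gap: 0.0214
t 18.55 tester pos mm [[-35.74  -1.45]] z -2.800012167173703 F [-0.75 -0.85  0.39] gap 21.364539477628433
rot shares [-0.01  0.    0.  ] shift shares now [ 1.43 -0.04  0.01] after turn [ 1.43 -0.04  0.01]
size (190.40670776367188, 69.23753356933594) area px 1393
case tester mm [[70.21392102 -7.23783321]] ang -0.3143423334849871
```

```bash
cat > prof.py <<'E'
from fit import *;import sys
tp=np.load("tester.npy");xc=float(sys.argv[1])
g=cv2.cvtColor(grab_frame("top"),cv2.COLOR_RGB2GRAY)
def rect(xs,ys,z=.036):
    X,Y=np.meshgrid(xs,ys);W=T(tp,np.c_[X.ravel(),Y.ravel()]);p=project("top",np.c_[W,np.full(len(W),z)]).astype(np.float32)
    return cv2.remap(g,p[:,0].reshape(X.shape),p[:,1].reshape(X.shape),cv2.INTER_LINEAR).astype(float)
ys=np.arange(-.045,.0451,.001)
for a in(-.025,0,.025):
    p=rect(np.arange(xc+a-.006,xc+a+.0061,.001),ys).mean(1)
    # half-level crossings outward from the case's border peaks
    def cross(rng):
        pk=max(rng,key=lambda i:p[i]);st=1 if ys[pk]>0 else -1;i=pk
        lo=min(p[pk+st*k] for k in range(1,8));h=(p[pk]+lo)/2
        while p[i]>h: i+=st
        return ys[i-st]+st*.001*(p[i-st]-h)/(p[i-st]-p[i])
    l=cross(range(15,28));r=cross(range(63,76))
    print("x %.0f edges %.1f %.1f mid %.2f"%((xc+a)*1e3,l*1e3,r*1e3,(l+r)*500), p[::3].astype(int).tolist() if a==0 else "")
xs=np.arange(xc+.02,xc+.06,.001);p=rect(xs,np.arange(-.015,.0151,.001)).mean(0)
print("front",dict(zip((xs*1e3).round().astype(int).tolist()[::2],p.astype(int).tolist()[::2])))
E
python3 prof.py .013
```

```text
x -12 edges -26.6 26.0 mid -0.28 
x 13 edges -26.5 26.6 mid 0.06 [126, 140, 170, 163, 175, 109, 134, 197, 196, 180, 172, 170, 172, 172, 172, 175, 173, 173, 176, 179, 177, 185, 200, 194, 128, 63, 71, 144, 158, 168, 156]
x 38 edges -26.5 26.6 mid 0.06 
front {33: 174, 35: 174, 37: 174, 39: 174, 41: 176, 43: 188, 45: 201, 47: 206, 49: 199, 51: 164, 53: 113, 55: 75, 57: 62, 59: 61, 61: 61, 63: 61, 65: 62, 67: 61, 69: 61, 71: 61}
```

The case is centred to within 0.3 mm and square.

```bash
python3 -m pendant '[[0.2,0,0,0,0,0],[0.25,0,0,0,0,0],[0.25,0,0,0,0,0],[0.25,0,0,0,0,0],[0.25,0,0,0,0,0],[0.25,0,0,0,0,0],[0.25,0,0,0,0,0],[0.25,0,0,0,0,0],[0.25,0,0,0,0,0],[0,0,0,0,0,0]]';python3 go.py .0925 -.0005 -.003 0;python3 prof.py .071
```

```text
time: 19.65
tool_pos: [0.5379, -0.0188, -0.0028]
orientation: [-179.9, 0.1, 76.0]
contact_force: [0.3, 0.1, 0.8]
finger_gap: 0.0216
t 19.65 tester pos mm [[22.57 -1.24]] z -2.8289035101669997 F [0.32 0.06 0.79] gap 21.56790292652234
rot shares [-0.01  0.01 -0.01] shift shares now [ 2.8  -0.03  0.  ] after turn [ 2.8  -0.03  0.01]
x 46 edges -30.5 26.7 mid -1.92 
x 71 edges -26.5 26.7 mid 0.11 [114, 133, 162, 155, 175, 112, 134, 200, 199, 182, 175, 173, 175, 174, 174, 177, 176, 175, 179, 181, 180, 189, 203, 198, 135, 67, 73, 150, 156, 167, 154]
x 96 edges -26.5 26.7 mid 0.10 
front {91: 177, 93: 177, 95: 176, 97: 176, 99: 178, 101: 187, 103: 201, 105: 208, 107: 203, 109: 165, 111: 103, 113: 67, 115: 62, 117: 63, 119: 63, 121: 63, 123: 63, 125: 63, 127: 64, 129: 64, 131: 64}
```

```bash
python3 -m pendant '[[0.2,0,0,0,0,0],[0.25,0,0,0,0,0],[0.25,0,0,0,0,0],[0.25,0,0,0,0,0],[0.25,0,0,0,0,0],[0.25,0,0,0,0,0],[0.25,0,0,0,0,0],[0.25,0,0,0,0,0],[0.2,0,0,0,0,0],[0,0,0,0,0,0]]';python3 go.py .0925 -.0005 -.003 0;python3 prof.py .129
```

```text
time: 20.7
tool_pos: [0.5514, 0.0361, -0.0029]
orientation: [-179.9, 0.2, 75.9]
contact_force: [-0.1, -0.3, 0.7]
finger_gap: 0.0216
t 20.7 tester pos mm [[79.08 -1.09]] z -2.8835058487351253 F [-0.06 -0.27  0.7 ] gap 21.572597260998307
rot shares [-0.02  0.02 -0.02] shift shares now [ 0.54 -0.03  0.  ] after turn [ 0.54 -0.02  0.  ]
x 104 edges -21.8 28.4 mid 3.29 
x 129 edges -30.1 26.8 mid -1.65 [113, 114, 116, 119, 121, 117, 103, 84, 72, 67, 65, 63, 61, 60, 65, 81, 103, 131, 163, 181, 186, 195, 209, 204, 142, 70, 77, 157, 164, 176, 163]
x 154 edges -26.6 26.8 mid 0.09 
front {149: 182, 151: 182, 153: 182, 155: 183, 157: 190, 159: 205, 161: 213, 163: 211, 165: 178, 167: 106, 169: 52, 171: 40, 173: 40, 175: 41, 177: 36, 179: 24, 181: 15, 183: 12, 185: 14, 187: 23, 189: 46}
```

```bash
python3 -m pendant '[[0.1,0,0,0,0,0],[0.1,0,0,0,0,0],[0.1,0,0,0,0,0],[0.08,0,0,0,0,0],[0.06,0,0,0,0,0],[0,0,0,0,0,0],[0,0,0,0,0,0],[0,0,0,0,0,0],[0,0,0,0,0,0],[0,0,0,0,0,0]]';python3 go.py .0925 -.0005 -.003 0; python3 -m pendant '[[0.06,0,0,0,0,0],[0.06,0,0,0,0,0],[0.06,0,0,0,0,0],[0.06,0,0,0,0,0],[0,0,0,0,0,0],[0,0,0,0,0,0],[0,0,0,0,0,0],[0,0,0,0,0,0],[0,0,0,0,0,0],[0,0,0,0,0,0]]';python3 go.py .0925 -.0005 -.003 0;python3 prof.py .140
```

```text
time: 21.75
tool_pos: [0.5536, 0.0457, -0.003]
orientation: [-179.8, 0.3, 75.8]
contact_force: [-1.2, -2.5, 3.7]
finger_gap: 0.0213
t 21.75 tester pos mm [[88.92 -0.94]] z -2.977230431654439 F [-1.23 -2.51  3.67] gap 21.329438061245053
rot shares [-0.02  0.03 -0.03] shift shares now [ 0.14 -0.02  0.  ] after turn [ 0.14 -0.02  0.  ]
time: 22.75
tool_pos: [0.5545, 0.0497, -0.003]
orientation: [-179.8, 0.5, 75.7]
contact_force: [-1.5, -4.3, 2.5]
finger_gap: 0.0216
t 22.75 tester pos mm [[92.99 -0.88]] z -2.983371741004985 F [-1.49 -4.32  2.46] gap 21.552271494014676
rot shares [-0.03  0.06 -0.04] shift shares now [-0.02 -0.02  0.  ] after turn [-0.02 -0.02  0.  ]
x 115 edges -21.9 21.1 mid -0.41 
x 140 edges -26.5 27.2 mid 0.37 [123, 128, 132, 135, 138, 141, 143, 146, 144, 131, 110, 94, 82, 75, 73, 70, 65, 62, 68, 89, 115, 155, 196, 204, 144, 67, 76, 161, 165, 174, 158]
x 165 edges -23.7 26.8 mid 1.55 
front {160: 145, 162: 161, 164: 176, 166: 181, 168: 183, 170: 185, 172: 184, 174: 170, 176: 155, 178: 134, 180: 85, 182: 35, 184: 14, 186: 17, 188: 34, 190: 59, 192: 78, 194: 84, 196: 73, 198: 45, 200: 26}
```

```bash
python3 -m pendant '[[0.06,0,0,0,0,0],[0.06,0,0,0,0,0],[0.06,0,0,0,0,0],[0,0,0,0,0,0],[0,0,0,0,0,0],[0,0,0,0,0,0],[0,0,0,0,0,0],[0,0,0,0,0,0],[0,0,0,0,0,0],[0,0,0,0,0,0]]';python3 go.py .0925 -.0005 -.003 0;python3 prof.py .140|tail -1
```

```text
time: 23.8
tool_pos: [0.5543, 0.0495, -0.003]
orientation: [-179.7, 0.8, 75.5]
contact_force: [-1.0, -5.1, 3.1]
finger_gap: 0.0213
t 23.8 tester pos mm [[92.73 -0.77]] z -2.9736885977190917 F [-1.04 -5.15  3.07] gap 21.327447558412427
rot shares [-0.04  0.1  -0.07] shift shares now [-0.01 -0.01  0.  ] after turn [-0.01 -0.01  0.  ]
front {160: 131, 162: 143, 164: 157, 166: 171, 168: 180, 170: 184, 172: 183, 174: 170, 176: 155, 178: 134, 180: 85, 182: 35, 184: 14, 186: 16, 188: 34, 190: 59, 192: 78, 194: 84, 196: 73, 198: 45, 200: 25}
```

The tool no longer advances, so the case is against the pad. I'll back straight out, lift and look.

```bash
python3 -m pendant '[[-0.2,0,0,0,0,0],[-0.4,0,0,0,0,0],[-0.5,0,0,0,0,0],[-0.5,0,-0.2,0,0,0],[-0.3,0,-0.6,0,0,0],[-0.2,0,-1,0,0,0],[-0.5,0,-1,0,0,0],[-1,0,-1,0,0,0],[-1,0,-0.5,0,0,0],[-1,0,0,0,0,0]]';python3 -m pendant '[[-1,0,0,0,0,0],[-1,0,0,0,0,0],[-1,0,0,0,0,0],[-1,0,0,0,0,0],[-1,0,0,0,0,0],[-1,0,0,0,0,0],[-1,0,0,0,0,0],[0,0,0,0,0,0],[0,0,0,0,0,0],[0,0,0,0,0,0]]';python3 prof.py .142; python3 - <<'E'
from h import *
crop("top",(235,130,411,257),4.5,"c10.png")
E
```

```text
time: 24.85
tool_pos: [0.5198, -0.0885, 0.1154]
orientation: [-179.9, 0.5, 75.9]
contact_force: [0.2, 0.3, -0.2]
finger_gap: 0.0216
time: 25.85
tool_pos: [0.4694, -0.275, 0.1307]
orientation: [179.4, 0.8, 75.1]
contact_force: [-0.1, 0.4, -0.0]
finger_gap: 0.0214
x 117 edges -26.3 26.8 mid 0.29 
x 142 edges -26.4 26.8 mid 0.22 [102, 130, 170, 158, 172, 106, 123, 190, 192, 175, 167, 166, 167, 167, 167, 169, 168, 168, 171, 173, 172, 180, 195, 192, 131, 60, 68, 147, 152, 161, 143]
x 167 edges -26.7 26.7 mid 0.00 
front {162: 169, 164: 169, 166: 168, 168: 169, 170: 170, 172: 169, 174: 157, 176: 142, 178: 122, 180: 77, 182: 31, 184: 12, 186: 14, 188: 30, 190: 53, 192: 71, 194: 77, 196: 66, 198: 40, 200: 23, 202: 19}
```

View pics/c10.png

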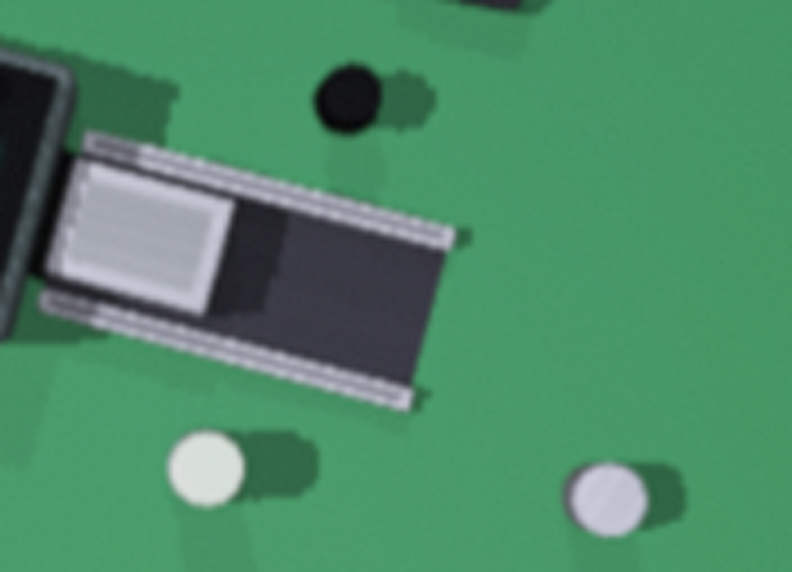

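The case sits at the far end, centred, with its right-hand corners at (236,203) and (208,316). The tin (608,500), loupe and jar are where they started, and the hand is clear.

```bash
python3 -c "
from plant import *
print(hand_in())"
```

```text
the job is handed in; nothing more can be done
None
```

I pushed the case sideways into line with two spread fingertips, then down the lane from behind until it stopped against the pad. I backed the hand out, lifted it clear and handed the job in at about 26 s; `hand_in()` gave no verdict.

**Last checks**
- **Position:** the case's centre is within about 0.3 mm of the lane's middle line, turned about 0.3° from square. Its front face measures about 180 mm down the lane.
- **Stop contact:** the tool stopped advancing at about 5 N of push.
- **Rails and bystanders:** the measured gap to each rail is about 7 mm. The tin, loupe and jar are unmoved in the last picture. I did not re-measure the screwdriver, tweezers and holder, but the hand never went near them.

**What disagreed**
- **Fingertip height:** with the fingers partly open, the tips stood about 17–20 mm higher than the tool-height reading. The first sideways push therefore passed over the case, without visibly moving it. I corrected the height and pushed again.
- **False readings:** while the hand or a rail overlapped the case in the picture, a few automatic edge readings were wrong. The clear view at the end was consistent.

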